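Load the counting stand gently and drape its shield

TASK

Get the counting stand ready: gently push the sample slide along its channel, without lifting it, until it presses lightly against the sprung stop and the disc lies centred under the detector head; the disc must stay in its recess and the delicate stop must not be driven to the end of its travel. Then pick up the folded metal shield by the tab on its ridge and lower it softly astride the bar on top of the detector, so that it hangs level and central with a side down each flank, and leave it there. Leave the other things on the desk where they are.

Things in the scene. Friction and masses are not known exactly. Their poses are not given: they have to be found in the camera images.
- stand: Grey metal counting stand, fixed. Origin on the desk below the detector head's axis; +x runs inward along the channel. Rails 76 mm apart inside, 14 mm high, x = -105 (open mouth) to +75 mm. A bridge (x +-26 mm, y +-46 mm, clear height 25, top 31 mm) carries a round dark head, 50 mm across, top at 80 mm; on two stems above it a level rubber-clad bar along x, +-42 mm, 10 mm thick, its top at 115 mm.
- bar_mid (a point): Middle of the top of the stand's horizontal bar, 115 mm above the desk; axes as the stand's (the bar lies along x). It takes at most 30 N: a shield let fall from 8 mm or more hits harder than that.
- stop (a joint): Small sprung plate at the channel's inner end. 0 = free, grows in m as it is pushed inward (stand +x); ends at 0.016, more than 0.013 harms it. Spring 0.5 N per mm from zero. The slide first touches it 3 mm short of centred; 0.003 = slide centred. When let go it springs back until the slide's friction (about 0.5 to 1 N) holds it.
- slide: Loose flat metal slide, 130 x 70 x 10 mm, 0.2 kg, on the desk, nose in the channel. Origin under the centre of its round recess (53 mm across, 4 mm deep); +x to the nose, along the stand's x. Nose at +35 mm, tail at -95 mm with an upright rubber lip to push on, 8 mm thick, 66 wide, 24 high. Home when its origin is at the stand's; starts 40 to 75 mm short. Takes at most 12 N.
- lip_back (a point): Middle of the outer face of the slide's lip, 16 mm above the desk, at slide x = -95 mm; axes as the slide's (push along +x).
- planchet: Shallow nickel disc, 49 mm across, 9 mm high, 20 g, lying loose in the slide's recess. Origin at the centre of its underside.
- shield: Loose shield of bent 4 mm sheet, like a small gabled roof on two upright sides, open below and at both ends: 60 mm long in x (ridge), 76 wide in y, sides 50 high. On the ridge an upright tab 10 mm thick (y), 44 long (x), from 78 to 102 mm above the feet. About 0.25 kg, stands on the desk. Origin centred between the feet. Either end may go first on the bar.
- shield_tab (a point): Grip point on the shield's tab, 99 mm above its feet: with the TCP here, fingers closing along the shield's y and pointing down, the tips stay just clear of the roof.
- shield_ridge (a point): Inside of the shield's ridge, 73.5 mm above its feet and 25.5 mm below the grip point; when draped it lies 1 mm above bar_mid.
- flux_bottle: Bystander: brown bottle, 37 mm wide, 94 mm high, standing on the desk. Origin at the centre of its underside.
- solder_reel: Bystander: small reel of solder, 54 mm across, 32 mm high, standing on the desk. Origin at the centre of its underside.
- parts_tin: Bystander: shallow round tin, 66 mm across, 20 mm high. Origin at the centre of its underside.

How it is judged:
On the way:
1. the sample slide is home: up to the sprung stop, centred under the head to within 5 mm short or 6 mm beyond (x of slide in the frame of stand between -0.005 and 0.006 m and y of slide in the frame of stand between -0.006 and 0.006 m), for 0.2 s.
At the end, for the whole second after the job is handed in: Slide flat, at the stop, centred under the head (at most 5 mm short, 6 mm beyond or aside); disc flat, within 6 mm of the recess centre; shield at rest on the bar: ridge within 20 mm along, 8 mm across, +6/-4 mm in height, lined up within 0.25 rad, level within 0.2 rad; all released (all of step 1 and horizontal distance between planchet and slide below 0.006 m and angle between slide's own z axis and vertical below 0.05 rad and angle between planchet's own z axis and vertical below 0.12 rad and x of shield_ridge in the frame of bar_mid between -0.02 and 0.02 m and y of shield_ridge in the frame of bar_mid between -0.008 and 0.008 m and z of shield_ridge in the frame of bar_mid between -0.004 and 0.006 m and angle between the x axis of shield and the x axis of stand, either way round below 0.25 rad and angle between shield's own z axis and vertical below 0.2 rad and contact force between shield and stand above 0.5 N and linear speed of shield below 0.03 m/s and linear speed of slide below 0.01 m/s and contact force between the fingers and shield below 0.1 N and contact force between the fingers and slide below 0.1 N); the robot touches nothing.
It fails at once if the sprung stop is driven in by more than 13 mm (value of joint stop above 0.013 m).
It fails at once if the robot pushes or squeezes the slide with more than 12 N, or lifts it by more than 8 mm (contact force between any of the arm, the fingers and slide above 12 N or height (world z) of slide above 0.008 m).
It fails at once if the disc leaves its recess (horizontal distance between planchet and slide above 0.01 m).
It fails at once if the shield is dropped or pressed on the stand with more than 30 N (contact force between shield and stand above 30 N).
It fails at once if the bottle, the reel or the tin is moved by more than 30 mm (distance of any of flux_bottle, solder_reel, parts_tin from where it was at the start of the episode above 0.03 m).
It also fails if it takes over 58 s, if anything falls off the work surface, if the arm or the gripper's body presses on something with over 40 N, if the wrist force passes 120 N, or if a joint passes its speed limit or range.

ROBOT

A 7-joint arm with a two-finger parallel gripper is mounted at the origin on a cart in front of the work surface, level with it; the furniture and walls round the work are solid. World frame = base frame: x ahead of the robot, y to its left, z up, the work surface at z = 0. Lengths are in m, angles in rad, forces in N, time in s.
With the tool pointing down it reaches from about 0.425 to 0.925 m from the base axis. Payload 6.8 kg.
Tool frame: the origin (TCP) lies between the finger pads, 19 mm behind the fingertips; this is the grasp point; z points along the fingers, y is the line along which they close (so a half turn about z gives the same grasp; the last joint's range is limited). The gripper opens to 85 mm and grips with 20 to 120 N. Pads are 22 mm wide; open, the fingers measure 114 mm over their backs; the gripper's body (76 mm by 85 mm) begins 54 mm behind the grasp point. The pads swing forward as they close: fully open they stand 13 mm farther back than shut.
Start: joints at [1.204, 0.477, 0.022, 1.555, -0.011, 1.109, -0.083], TCP at [0.173, -0.653, 0.25] pointing down, gripper open.
Joint ranges: [-2.96, 2.96], [-0.34, 2.1], [-1.41, 1.46], [0.24, 2.44], [-1.37, 4.51], [0.17, 1.92], [-2.96, 2.96]. Speed limits (rad/s): [2.39, 2.39, 3.14, 3.14, 3.14, 3.14, 3.14].

INTERFACE

Orientations are given as a unit quaternion [w, x, y, z].
In Python, from station import bot, imaging, hand_in, get_obs gives the robot as it stands (bot), with the cameras (imaging), the job as plain functions and the readings as plain functions.
- The arm moves only by the tool advance, called after "Call:" as name(argument=value, ...), one argument or row to a line, values as JSON. Schema: {"type":"object","properties":{"rows":{"type":"array","items":{"type":"number"},"minItems":5,"maxItems":100},"grip_n":{"type":"number"},"only":{"type":"string"},"quiet":{"type":"boolean"},"lines":{"type":"string"}},"required":["rows"],"additionalProperties":false}. rows is one flat list of numbers that holds 1 to 20 rows one after another, with no inner brackets; each row has 5 numbers: dx, dy, dz in shares of the most that a row can go, 1 being 50 mm, then a turn about the tool's z in normalised numbers (1 is pi rad), then the opening from 0.0 (shut) to 1.0 (fully open); each row shifts and turns the commanded pose from where the row before left it, along the tool's axes as they then stand; what a row does not reach is not made up. A row lasts 1/10 s, in which the tool goes at most 0.05 m and 0.15 rad, less where a joint would pass 70% of its speed; a pose out of reach is approached as far as the arm can. The fingers move at their own pace and stop on an object; grip_n is the grip in N (left out, the last holds). Time passes only in rows, so rows that do not move let the fingers close. The tool returns the time, the measured TCP pose, the force, the opening and the grip force at its end. only (a regular expression) keeps the lines of the reply that match it, lines (a string "A,B") keeps lines A to B, and quiet returns only ok. No shift or turn number may pass 1 either way. Input that does not fit is refused with a message, and nothing moves.
- get_obs(): the state, without advancing time (a new reading comes with each control period).
- imaging.read_camera(name): name is "scene" or "side" or "wrist"; returns the picture (420x560x3 uint8, blue, green, red); there is no depth.
- imaging.camera_info(name): a dict with "vertical_fov" (degrees; the focal length in pixels is half the picture's height over the tangent of half this angle, whatever the lens; pixels are square), "cx", "cy" (the principal point, pixels), "view" (4x4, takes a point from world to camera coordinates); the wrist camera has in their place "hand_eye" (4x4, takes a point from camera to tool coordinates, whose origin is the TCP and whose axes are the flange's). Camera axes: x right, y up, looking along -z (the intrinsics and any distortion apply to the point x, -y, -z); pixel columns grow to the right and rows downward; lengths in m; the calibration is good to about 2 mm. A picture is of the moment at which its call begins: read the wrist's pose just before it. camera_info takes no time and is no camera call.
- hand_in(): hands the job in; it is judged then, once.
The state is a dict: "t": time; "q": joint angles; "joint_vel": joint speeds; "joint_torque": joint torques, N m; "eef_pos": TCP position; "tool_rot": TCP orientation; "contact_force": force on the tool from outside, world axes, zero at the start; "torque": the same for the moment, N m; "gripper_width": opening from 0.0 (shut) to 1.0 (fully open); "grasp_force": force on a finger pad.
Only numpy, scipy, OpenCV 4.12 (cv2) and the standard library are available. Lean on these libraries where they do the work, as an engineer would, in place of code of your own. Each camera call takes 0.05 s, during which the arm holds its last target. There are 200 camera calls.

## Working session

There is one attempt and no reset: what is moved stays moved. The work goes in short steps, Python scripts to look and compute and a tool call to move; the robot and the scene stay as the last step left them, time stands still between calls to the robot, and variables do not carry over. Pictures are saved under pics/ and viewed, at most 10 in all, crops included, and the job is handed in when it is done.

```bash
ls; mkdir -p pics; python3 - <<'E'
from station import bot, imaging, hand_in, get_obs
import cv2,numpy as np
o=get_obs();print(o)
ims=[imaging.read_camera(n) for n in("scene","side")]
for n,i in zip(("scene","side"),ims):
    cv2.imwrite(f"pics/{n}0.png",i);print(n,imaging.camera_info(n))
print(imaging.camera_info("wrist"))
E
```

```text
pics
station.py
{'t': 0.0, 'q': array([ 1.20390208,  0.47783127,  0.02233926,  1.55648214, -0.01148012,
        1.10930848, -0.08310368]), 'joint_vel': array([-2.58728508e-04, -6.03093126e-04, -9.98324416e-06,  1.00286528e-03,
        2.34548885e-03,  7.57336352e-04, -8.98444080e-04]), 'joint_torque': array([ 4.98897589e-04, -5.96445322e+01,  1.60808779e+00, -2.81204438e+01,
        1.24809542e-02,  9.42626910e-03,  3.84603309e-07]), 'eef_pos': array([ 0.17257592, -0.65196823,  0.24899184]), 'tool_rot': array([-9.28819065e-04,  9.91637683e-01,  1.29049610e-01, -2.01805871e-04]), 'contact_force': array([ 0.42485298, -0.91080905,  0.29669045]), 'torque': array([ 0.00907481,  0.04201723, -0.00256921]), 'grasp_force': 0.0, 'gripper_width': 0.9974409752632011}
scene {'vertical_fov': 46.585087253816624, 'cx': 280.68334106345566, 'cy': 209.4400203252249, 'view': array([[-0.86468486, -0.50222491,  0.0094993 ,  0.49467052],
       [ 0.40594585, -0.68753229,  0.60208581, -0.27736309],
       [-0.29585141,  0.52447069,  0.79837488, -1.02921828],
       [ 0.        ,  0.        ,  0.        ,  1.        ]])}
side {'vertical_fov': 50.79989278305861, 'cx': 279.082349659803, 'cy': 208.37479415601712, 'view': array([[-0.99290389,  0.11701209,  0.02121415,  0.58225201],
       [-0.06153698, -0.65820319,  0.7503211 , -0.05801499],
       [ 0.10175987,  0.74369129,  0.66073308, -1.40711475],
       [ 0.        ,  0.        ,  0.        ,  1.        ]])}
{'vertical_fov': 69.8275161322218, 'cx': 275.36466766902237, 'cy': 213.2095392034713, 'hand_eye': array([[-8.71868847e-04,  9.61886147e-01,  2.73448861e-01,
         6.90755014e-02],
       [ 9.99999435e-01,  1.00480904e-03, -3.46110589e-04,
        -8.67286270e-04],
       [-6.07682870e-04,  2.73448405e-01, -9.61886480e-01,
        -1.24085226e-01],
       [ 0.00000000e+00,  0.00000000e+00,  0.00000000e+00,
         1.00000000e+00]])}
```

View pics/scene0.png

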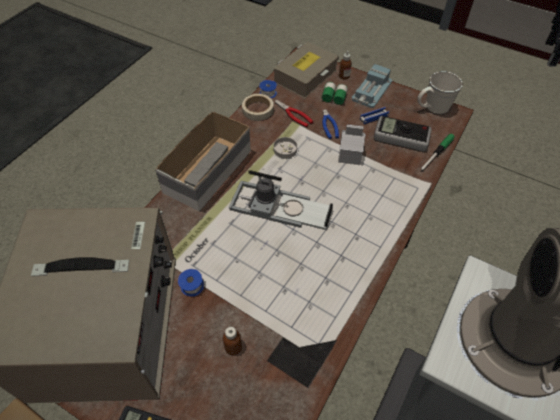

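View pics/side0.png

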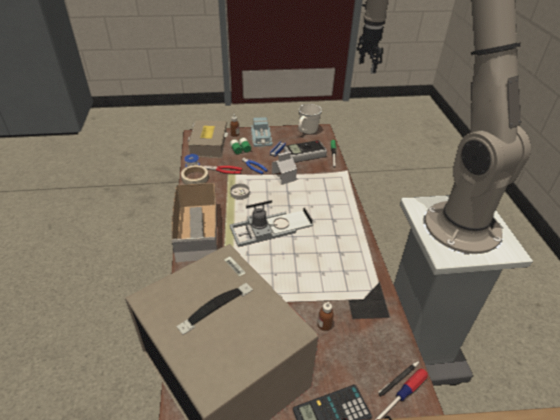

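The scene view shows the stand head at about (265,190), the slide lip at about (328,215), the shield at about (352,145) and the tin at (286,148). In the side view the stand is at about (259,220), the lip at (308,215), the shield at (287,168) and the flux bottle at (326,317). I'll enlarge both for exact pixels.

```bash
python3 - <<'E'
import cv2,numpy as np
a=cv2.imread("pics/scene0.png")[115:235,220:380]; b=cv2.imread("pics/side0.png")[145:250,220:320]
a=cv2.resize(a,None,fx=5,fy=5,interpolation=cv2.INTER_CUBIC);b=cv2.resize(b,None,fx=5.7,fy=5.7,interpolation=cv2.INTER_CUBIC)
cv2.imwrite("pics/a1.png",a);cv2.imwrite("pics/b1.png",b)
E
```

```text
(no output)
```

View pics/a1.png

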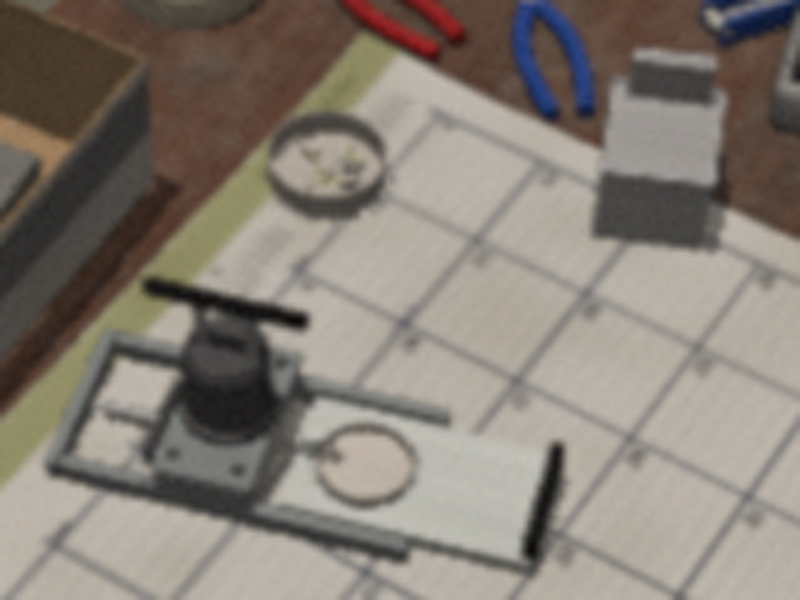

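View pics/b1.png

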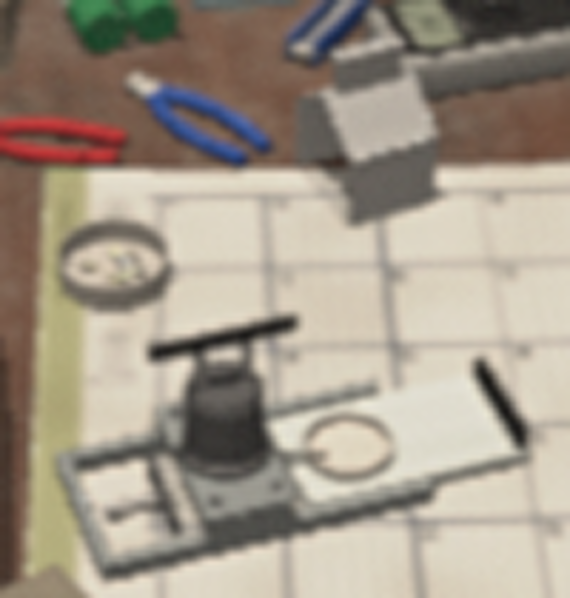

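The enlargements show the bar ends at scene-crop (150,286)/(302,320) and side-crop (153,350)/(295,323). The lip is at (557,447)–(532,555) in the scene crop and (481,362)–(522,443) in the side crop. The shield tab top is near (636,52)–(716,58) in the scene crop, and its feet are visible in both views.

```bash
cat > h.py <<'E'
from station import bot, imaging, hand_in, get_obs
import numpy as np,cv2
from scipy.spatial.transform import Rotation as R
def cam(n,o=None):
    i=imaging.camera_info(n); f=210/np.tan(np.radians(i["vertical_fov"])/2)
    K=np.array([[f,0,i["cx"]],[0,f,i["cy"]],[0,0,1]])
    if n=="wrist":
        T=np.eye(4);w=o["tool_rot"];T[:3,:3]=R.from_quat([*w[1:],w[0]]).as_matrix();T[:3,3]=o["eef_pos"]
        V=np.linalg.inv(T@i["hand_eye"])
    else: V=i["view"]
    return K@np.diag([1,-1,-1])@V[:3]
def tri(P1,p1,P2,p2):
    X=cv2.triangulatePoints(P1,P2,np.float64(p1).reshape(2,1),np.float64(p2).reshape(2,1)).ravel();return X[:3]/X[3]
def plane(P,p,z):  # ray onto plane height z
    M=np.c_[P[:,0],P[:,1],-np.array([*p,1.])]
    return np.linalg.solve(M,-(P[:,2]*z+P[:,3]))[:2]
def proj(P,X): y=P@np.array([*X,1.]);return y[:2]/y[2]
E
python3 - <<'E'
from h import *
A,B=cam("scene"),cam("side")
pa=lambda p:(np.array(p)+.5)/5-.5+[220,115]
pb=lambda p:(np.array(p)+.5)/5.7-.5+[220,145]
np.set_printoptions(precision=4,suppress=True)
for n,p,q in [("barL",(150,286),(153,350)),("barR",(302,320),(295,323)),("lipfar",(557,447),(481,362)),("lipnear",(532,555),(522,443)),("recess",(366,465),(348,447)),
 ("tin",(326,165),(115,262)),("eaveLnear",(604,175),(350,163)),("eaveRnear",(716,185),(438,135)),("footL",(596,236),(351,222)),("footR",(712,243),(436,190)),("tabL",(636,52),(337,65)),("tabBR",(712,100),(400,65))]:
    X=tri(A,pa(p),B,pb(q));print(n,X,proj(A,X)-pa(p))
E
```

```text
barL [ 0.6803 -0.0367  0.1096] [-0.0147 -0.1628]
barR [ 0.6062 -0.0537  0.1096] [0.0376 0.4422]
lipfar [ 0.4929 -0.1137  0.0201] [0.0221 0.2484]
lipnear [ 0.4775 -0.0582  0.0066] [-0.0039 -0.0415]
recess [ 0.5743 -0.0644  0.007 ] [0.0128 0.1422]
tin [ 0.6938 -0.232   0.0115] [0.0025 0.0282]
eaveLnear [ 0.5481 -0.2752  0.0426] [-0.0084 -0.0949]
eaveRnear [ 0.4919 -0.2942  0.0468] [0.0121 0.1395]
footL [ 0.5465 -0.2725 -0.0014] [-0.0209 -0.2301]
footR [ 0.4895 -0.3    -0.0013] [-0.0171 -0.1887]
tabL [ 0.5543 -0.3151  0.0915] [0.0897 1.176 ]
tabBR [ 0.5118 -0.3215  0.0786] [-0.0499 -0.5451]
```

Heights check out: bar about 0.110 at mid-thickness, lip within 0 to 24 mm, eaves about 45 mm, feet about 0. The stand is at about (0.643,-0.045) with yaw 0.226. Next I'll take a wrist view from between the stand and the shield to refine this.

The manual's scale: shifts go in shares of 50 mm and turns go in shares of pi rad. Converting my numbers, 0.0263 m is 0.526, -0.0242 m is -0.484, 0.002 rad / 3.1416 = 0.0006.

Call:
advance(
  rows=[0.526,-0.484,-0.06,0.0006,0,0.526,-0.484,-0.06,0.0006,0,0.526,-0.484,-0.06,0.0006,0,0.526,-0.484,-0.06,0.0006,0,0.526,-0.484,-0.06,0.0006,0,0.526,-0.484,-0.06,0.0006,0,0.526,-0.484,-0.06,0.0006,0,0.526,-0.484,-0.06,0.0006,0,0.526,-0.484,-0.06,0.0006,0,0.526,-0.484,-0.06,0.0006,0,0.526,-0.484,-0.06,0.0006,0,0.526,-0.484,-0.06,0.0006,0,0.526,-0.484,-0.06,0.0006,0,0.526,-0.484,-0.06,0.0006,0,0.526,-0.484,-0.06,0.0006,0,0.526,-0.484,-0.06,0.0006,0,0,0,0,0,0,0,0,0,0,0],
  grip_n=30,
)

```text
t: 1.9
eef_pos: [0.4877, -0.1746, 0.2977]
tool_rot: [-0.0, 0.993, 0.114, -0.0]
contact_force: [-0.9, -0.0, -0.0]
gripper_width: -0.001
grasp_force: 0.0
```

```bash
python3 - <<'E'
from h import *
import pickle
o=get_obs();im=imaging.read_camera("wrist");cv2.imwrite("pics/w1.png",im);pickle.dump(o,open("w1.pkl","wb"))
print(o["eef_pos"],o["tool_rot"])
E
```

```text
[ 0.48768413 -0.17456156  0.29767691] [-9.53148954e-05  9.93461038e-01  1.14171064e-01 -3.54721788e-04]
```

View pics/w1.png

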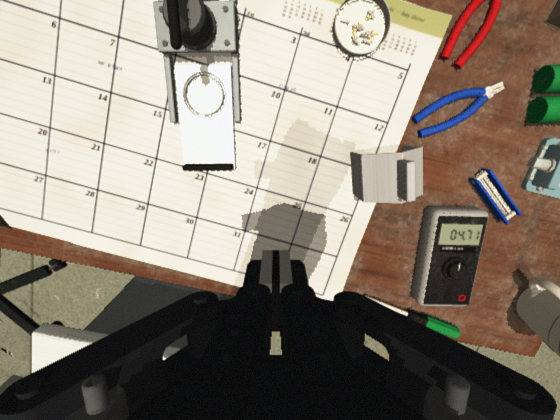

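The wrist view shows the recess at (204,95), the lip at (183–236, ~167), the rails at x≈170/238, the shield tab at about (407,180) and the tin at (361,27). I'll enlarge the lip and shield.

```bash
python3 - <<'E'
from h import *
i=cv2.imread("pics/w1.png")
a=cv2.resize(i[0:180,150:250],None,fx=3.3,fy=3.3,interpolation=cv2.INTER_CUBIC);b=cv2.resize(i[140:210,345:430],None,fx=5,fy=5,interpolation=cv2.INTER_CUBIC)
c=np.zeros((594,330+425,3),np.uint8);c[:a.shape[0],:330]=a;c[:350,330:]=b;cv2.imwrite("pics/c2.png",c)
d=(i.max(2)<60).astype(np.uint8);d[:155]=0;d[180:]=0;d[:,:170]=0;d[:,250:]=0
print(cv2.minAreaRect(cv2.findNonZero(d)),cv2.boxPoints(cv2.minAreaRect(cv2.findNonZero(d))))
E
```

```text
((207.5, 167.0), (6.0, 49.0), 90.0) [[183. 164.]
 [232. 164.]
 [232. 170.]
 [183. 170.]]
```

View pics/c2.png

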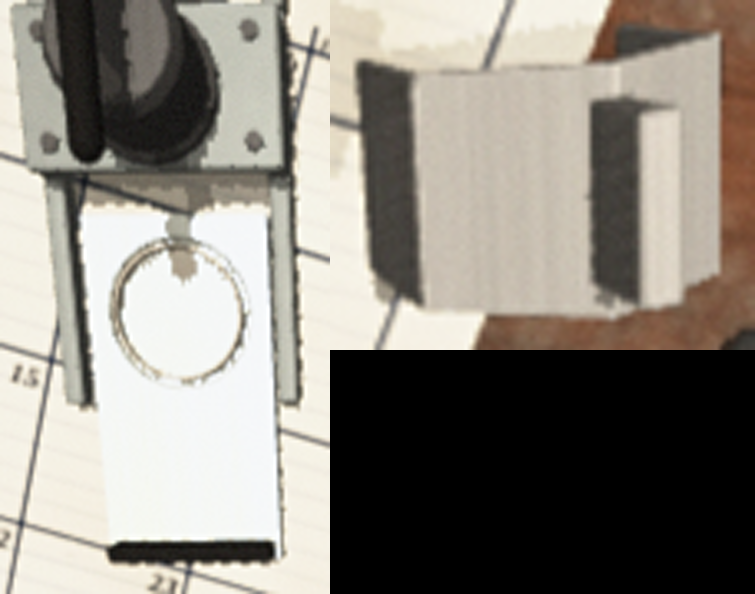

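The tab's top face is at crop (640–682, 107–304), the rail mouth ends are at (78,403)/(288,403), the disc centre is at (180,310), and the bar's near end is at (84,160).

```bash
python3 - <<'E'
from h import *
import pickle
np.set_printoptions(precision=4,suppress=True)
o=pickle.load(open("w1.pkl","rb"));W=cam("wrist",o);A=cam("scene");B=cam("side")
pa=lambda p:(np.array(p)+.5)/5-.5+[220,115]
pbb=lambda p:(np.array(p)+.5)/5.7-.5+[220,145]
wa=lambda p:(np.array(p)+.5)/3.3-.5+[150,0]
wb=lambda p:(np.array(p)+.5-[330,0])/5-.5+[345,140]
c=[plane(W,wb(p),.102) for p in[(640,107),(680,107),(683,302),(640,305)]];print("tab",c,np.mean(c,0))
d=(c[0]+c[1]-c[2]-c[3])/2;print(np.linalg.norm(d),np.arctan2(d[1],d[0]),np.linalg.norm(c[0]-c[1]))
X=tri(W,wb((640,107)),A,pa((633,62)));print("tabTL tri",X,proj(A,X)-pa((633,62)))
X=tri(W,wb((640,305)),A,pa((714,70)));print("tabBL tri",X,proj(A,X)-pa((714,70)))
e=[plane(W,wb(p),z) for p,z in[((412,72),.05),((425,303),.05)]];d=e[0]-e[1];print("eave",e,np.arctan2(d[1],d[0]),np.linalg.norm(d))
m=[plane(W,wa(p),.024) for p in[(108,550),(272,550)]];print("lip",m,np.mean(m,0),np.linalg.norm(m[1]-m[0]))
d=m[0]-m[1];print("lip normal yaw",np.arctan2(d[1],d[0])-np.pi/2)
print("recess",plane(W,wa((180,310)),.01))
r=[plane(W,wa(p),.014) for p in[(78,403),(288,403)]];print("rail mouth mid",r,np.mean(r,0),np.linalg.norm(r[0]-r[1]))
X=tri(W,wa((84,158)),A,pa((302,320)));print("bar end",X,proj(A,X)-pa((302,320)))
X=tri(W,wa((180,310)),B,pbb((348,447)));print("recess tri",X)
E
```

```text
tab [array([ 0.553 , -0.3005]), array([ 0.5549, -0.3087]), array([ 0.5152, -0.3241]), array([ 0.5124, -0.3152])] [ 0.5339 -0.3121]
0.04287586480500385 0.35812046118660357 0.0084257239226341
tabTL tri [ 0.5519 -0.3022  0.1002] [-0.1967  0.0337]
tabBL tri [ 0.5119 -0.3152  0.1032] [-0.1228  0.0458]
eave [array([ 0.5482, -0.2667]), array([ 0.4937, -0.2874])] 0.362338183489991 0.058257200621738864
lip [array([ 0.4793, -0.0501]), array([ 0.4941, -0.1138])] [ 0.4867 -0.082 ] 0.06539295662280548
lip normal yaw 0.22792505116345296
recess [ 0.5749 -0.0602]
rail mouth mid [array([ 0.5319, -0.0277]), array([ 0.5505, -0.1081])] [ 0.5412 -0.0679] 0.08250703297811175
bar end [ 0.6045 -0.052   0.1134] [0.3113 0.1204]
recess tri [ 0.5747 -0.0603  0.0104]
```

The measurements agree: stand origin about (0.644,-0.044), yaw 0.227, slide about 71 mm short, tab top about 0.102 high at (0.534,-0.312), yaw 0.36. Next I'll go behind the lip.

Converted, 0.04 m is 0.8, 0.03 m is 0.6.

Call:
advance(
  rows=[-0.12,-0.46,0,0,0,-0.12,-0.46,0,0,0,-0.12,-0.46,0,0,0,-0.12,-0.45,0,0,0,0,0,0.6,0,0,0,0,0.8,0,0,0,0,0.8,0,0,0,0,0.8,0,0,0,0,0.8,0,0,0,0,0.6,0,0,0,0,0.6,0,0,0,0,0.4,0,0,0,0,0,0,0,0,0,0,0,0],
)

```text
t: 3.35
eef_pos: [0.4433, -0.0924, 0.0282]
tool_rot: [0.0, 0.994, 0.112, -0.0]
contact_force: [-0.2, -0.6, -0.1]
gripper_width: -0.002
grasp_force: 0.0
```

Converted, 0.006 m is 0.12, 0.005 m is 0.1.

Call:
advance(
  rows=[0.12,0,0,0,0,0.12,0,0,0,0,0.1,0,0,0,0,0.06,0,0,0,0,0.02,0,0,0,0,0.02,0,0,0,0,0.02,0,0,0,0,0.02,0,0,0,0,0.02,0,0,0,0,0.02,0,0,0,0,0.02,0,0,0,0,0.02,0,0,0,0,0.02,0,0,0,0,0.02,0,0,0,0,0.02,0,0,0,0,0.02,0,0,0,0,0.02,0,0,0,0,0.02,0,0,0,0],
)

```text
t: 5.15
eef_pos: [0.4769, -0.0838, 0.028]
tool_rot: [-0.0, 0.994, 0.113, -0.0]
contact_force: [-0.6, 0.4, -0.0]
gripper_width: -0.002
grasp_force: 0.4
```

Converted, 0.002 m is 0.04, 0.0015 m is 0.03.

Call:
advance(
  rows=[0.02,0,0,0,0,0.02,0,0,0,0,0.02,0,0,0,0,0.02,0,0,0,0,0.02,0,0,0,0,0.03,0,0,0,0,0.03,0,0,0,0,0.04,0,0,0,0,0.04,0,0,0,0,0.04,0,0,0,0,0.04,0,0,0,0,0.04,0,0,0,0,0.04,0,0,0,0,0.04,0,0,0,0,0.04,0,0,0,0,0.04,0,0,0,0,0.04,0,0,0,0,0.04,0,0,0,0,0.02,0,0,0,0,0,0,0,0,0],
)

```text
t: 7.15
eef_pos: [0.5074, -0.0768, 0.028]
tool_rot: [-0.0, 0.994, 0.113, 0.0]
contact_force: [0.1, -0.1, -0.4]
gripper_width: -0.001
grasp_force: 0.0
```

```bash
python3 - <<'E'
from h import *
a=imaging.read_camera("side");o=get_obs();b=imaging.read_camera("wrist");print(o["t"],o["eef_pos"])
cv2.imwrite("pics/s3.png",a);cv2.imwrite("pics/w3.png",b)
a=cv2.resize(a[170:240,240:330],None,fx=4,fy=4,interpolation=cv2.INTER_CUBIC)
c=np.zeros((420,560+240,3),np.uint8)
c[:,:560]=b;c[:280,560:]=a[:,:240];c=np.zeros((420,800,3),np.uint8);c[:,:440]=b[:,60:500];c[:280,440:]=a
cv2.imwrite("pics/c3.png",c)
E
```

```text
7.2 [ 0.50739095 -0.07675347  0.02807235]
```

View pics/c3.png

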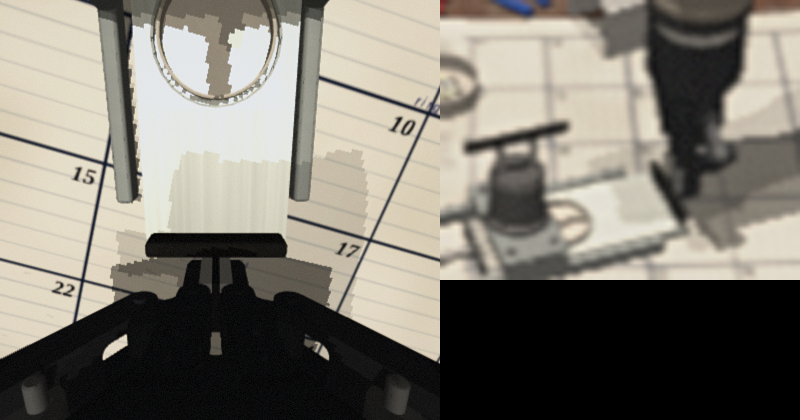

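The slide has moved, with the disc still in its recess. In the wrist image (crop x+60), the lip's inner top edge is at row 234 (147–287) and the rail ends are at about (125,202)/(300,201).

```bash
python3 - <<'E'
from h import *
o=get_obs();W=cam("wrist",o);u=np.array([np.cos(.227),np.sin(.227)]);S=np.array([.644,-.044])
for p,z in[((207,234),.024),((347,234),.024),((185,202),.014),((360,201),.014)]:
    X=plane(W,p,z);d=X-S;print(p,X,"stand xy",d@u,d@[-u[1],u[0]])
d=o["eef_pos"][:2]-S;print("tcp",d@u,d@[-u[1],u[0]])
E
```

```text
(207, 234) [ 0.52254617 -0.04072832] stand xy -0.11760173656535085 0.03052159975497075
(347, 234) [ 0.53670465 -0.10238015] stand xy -0.11768156707420864 -0.03273505018948204
(185, 202) [ 0.53202029 -0.0264419 ] stand xy -0.1051554292558268 0.04230931140954843
(360, 201) [ 0.55100058 -0.10688991] stand xy -0.10476733020037533 -0.040346496646491425
tcp -0.1404848756851885 -0.0011837033287422187
```

Converted, 0.002 m is 0.04, 0.001 m is 0.02.

Call:
advance(
  rows=[0.02,0,0,0,0,0.04,0,0,0,0,0.04,0,0,0,0,0.04,0,0,0,0,0.04,0,0,0,0,0.04,0,0,0,0,0.04,0,0,0,0,0.04,0,0,0,0,0.04,0,0,0,0,0.04,0,0,0,0,0.04,0,0,0,0,0.04,0,0,0,0,0.04,0,0,0,0,0.04,0,0,0,0,0.04,0,0,0,0,0.02,0,0,0,0,0.02,0,0,0,0,0,0,0,0,0,0,0,0,0,0],
)

```text
t: 9.15
eef_pos: [0.5374, -0.0699, 0.0281]
tool_rot: [0.0, 0.994, 0.113, 0.0]
contact_force: [-0.2, 0.8, -0.0]
gripper_width: 0.002
grasp_force: 0.1
```

```bash
cat > lip.py <<'E'
from h import *
o=get_obs();im=imaging.read_camera("wrist");W=cam("wrist",o);u=np.array([np.cos(.227),np.sin(.227)]);S=np.array([.644,-.044])
g=im.max(2).astype(float)
for c in (230,250,305,320):
    col=g[200:250,c];r=200+int(np.argmin(np.diff(col)))+.5
    d=plane(W,(c,r),.024)-S;print(c,r,"slide x",d@u+.087,"y",d@[-u[1],u[0]])
d=o["eef_pos"][:2]-S;print("tcp",d@u,o["contact_force"])
E
python3 lip.py
```

```text
230 232.5 slide x 0.0009491777701851056 y 0.020063471676560814
250 232.5 slide x 0.000937279897030116 y 0.011043816891309365
305 232.5 slide x 0.0009045547043019936 y -0.013764813806056743
320 232.5 slide x 0.0008956281135494432 y -0.02053197008241481
tcp -0.10965005461142675 [-0.21166462  0.78757207 -0.01089943]
```

Converted, -0.006 m is -0.12, -0.004 m is -0.08.

Call:
advance(
  rows=[0.02,0,0,0,0,0.01,0,0,0,0,0,0,0,0,0,0,0,0,0,0,-0.02,0,0,0,0,-0.04,0,0,0,0,-0.04,0,0,0,0,-0.08,0,0,0,0,-0.12,0,0,0,0,0,0,0,0,0,0,0,0,0,0],
)

```text
t: 10.3
eef_pos: [0.5239, -0.0731, 0.028]
tool_rot: [0.0, 0.994, 0.113, -0.0]
contact_force: [1.0, -0.4, 0.1]
gripper_width: -0.002
grasp_force: 0.0
```

```bash
python3 lip.py
```

```text
230 203.5 slide x 0.000494015926389646 y 0.019424697444950477
250 203.5 slide x 0.0004807913065814351 y 0.010651828244262038
305 203.5 slide x 0.0004444172234506494 y -0.013477793493642382
320 203.5 slide x 0.00043449539496022427 y -0.020059676741670626
tcp -0.12358895595758455 [ 1.01648885 -0.43056415  0.12063525]
```

Converted, -0.05 m is -1, -0.04 m is -0.8, -0.134 rad / 3.1416 = -0.0427.

Call:
advance(
  rows=[0,0,-0.4,0,0,0,0,-0.8,0,0,0,0,-0.8,0,0,0,0,-1,0,0.4,0,0,-1,0,0.4,-0.11,0.588,0,0,0.4,-0.11,0.588,0,0,0.4,-0.11,0.588,0,0,0.4,-0.11,0.588,0,0,0.4,-0.11,0.588,0,0,0.4,-0.11,0.588,0,0,0.4,-0.11,0.588,0,0,0.4,-0.11,0.588,0,0,0.4,0,0,0,-0.0427,0.4,0,0,0,0,0.4,0,0,0,0,0.4],
)

```text
t: 11.95
eef_pos: [0.5342, -0.3112, 0.2279]
tool_rot: [-0.0, 0.984, 0.178, 0.0]
contact_force: [0.4, 0.5, 0.1]
gripper_width: 0.397
grasp_force: 0.0
```

```bash
python3 - <<'E'
from h import *
import pickle
o=get_obs();b=imaging.read_camera("wrist");pickle.dump(o,open("w4.pkl","wb"));cv2.imwrite("pics/w4.png",b)
E
```

```text
(no output)
```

View pics/w4.png

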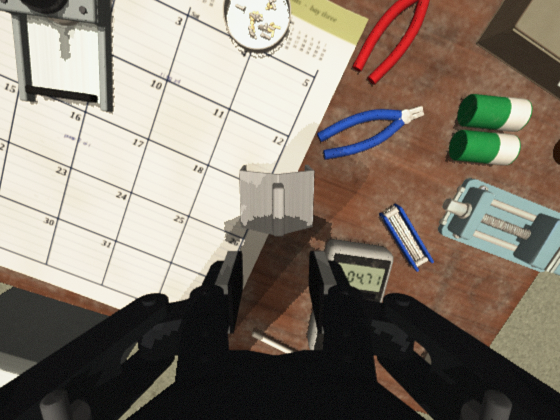

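The shield is directly below: tab top face at columns 273–283, rows 184–233, upright in the image and so aligned with the tool. The slide is home and the disc is hidden under the head.

```bash
python3 - <<'E'
from h import *
import pickle
o=pickle.load(open("w4.pkl","rb"));W=cam("wrist",o)
i=cv2.imread("pics/w4.png")[185:232,262:296].max(2)
print(np.median(i,0).astype(int), np.median(i[:12],0).astype(int),np.median(i[-12:],0).astype(int))
w=o["tool_rot"];M=R.from_quat([*w[1:],w[0]]).as_matrix()
for p in[(278,184),(278,233),(278,208.5),(241,168),(314,171),(240,233),(313,234)]:
    z=.102 if p[0]==278 else .05
    X=plane(W,p,z);print(p,X,"tool",(M.T@(np.array([*X,0])-o["eef_pos"]))[:2])
P=cam("wrist",pickle.load(open("w1.pkl","rb")))
for q,p in(((407,161),(273,184)),((407,201),(273,233))): print("tri",tri(P,q,W,p))
E
```

```text
[177 175 171 172 174 177 179 178 178 166 116 144 179 193 192 193 198 203
 202 199 190 157 128 169 171 171 171 167 169 168 165 166 169 168] [177 176 172 175 177 178 181 179 179 168 123 145 179 195 193 194 198 204
 204 202 193 158 135 171 171 173 172 169 171 169 168 169 170 170] [92 92 89 89 92 92 93 92 93 89 80 83 92 94 94 92 96 98 96 97 93 89 84 91
 91 92 89 87 89 87 88 88 90 89]
(278, 184) [ 0.55686091 -0.30417849] tool [0.02358127 0.00151116]
(278, 233) [ 0.51602893 -0.31955064] tool [-0.02004841  0.00157759]
(278, 208.5) [ 0.53691504 -0.31168758] tool [0.00226877 0.00154361]
(241, 168) [ 0.55035168 -0.2675243 ] tool [ 0.03034815 -0.03509634]
(314, 171) [ 0.57315244 -0.33709757] tool [0.02728532 0.03805372]
(240, 233) [ 0.48468263 -0.28863685] tool [-0.03855356 -0.03837003]
(313, 234) [ 0.51081776 -0.3617692 ] tool [-0.03974297  0.03928285]
tri [ 0.55415747 -0.30074717  0.10090646]
tri [ 0.51276952 -0.3161885   0.09973955]
```

The tab measures 44 mm long and about 0.101 high in two views. Remaining offset is (2, 1.5) mm. Next I'll descend and grasp.

Converted, 0.03 m is 0.6, 0.002 m is 0.04.

Call:
advance(
  rows=[0.04,0.03,0.2,0,0.4,0,0,0.6,0,0.4,0,0,0.6,0,0.4,0,0,0.6,0,0.4,0,0,0.4,0,0.4,0,0,0.17,0,0.4,0,0,0,0,0.4,0,0,0,0,0,0,0,0,0,0,0,0,0,0,0,0,0,0,0,0,0,0,0,0,0,0,0,0,0,0],
  grip_n=40,
)

```text
t: 13.3
eef_pos: [0.5375, -0.313, 0.1009]
tool_rot: [0.001, 0.984, 0.179, 0.001]
contact_force: [0.8, 2.0, 6.6]
gripper_width: 0.107
grasp_force: 42.0
```

Converted, -0.03 m is -0.6, -0.02 m is -0.4.

Call:
advance(
  rows=[0,0,-0.1,0,0,0,0,-0.2,0,0,0,0,-0.4,0,0,0,0,-0.6,0,0,0,0,-0.6,0,0,0,0,-0.6,0,0,0,0,-0.6,0,0,0,0,-0.2,0,0,0,0,0,0,0,0,0,0,0,0],
)

```text
t: 14.3
eef_pos: [0.5356, -0.3124, 0.2631]
tool_rot: [-0.001, 0.984, 0.179, -0.001]
contact_force: [-0.6, -0.6, -3.1]
gripper_width: 0.104
grasp_force: 40.1
```

```bash
python3 - <<'E'
from h import *
o=get_obs();print(o["contact_force"],o["eef_pos"],o["tool_rot"],o["grasp_force"])
b=imaging.read_camera("wrist");a=imaging.read_camera("scene");s=imaging.read_camera("side")
cv2.imwrite("pics/w5.png",b);cv2.imwrite("pics/sc5.png",a);cv2.imwrite("pics/sd5.png",s)
c=np.zeros((420,800,3),np.uint8);c[:280,:373]=cv2.resize(b,(373,280));c[:,400:]=cv2.resize(a[60:200,290:423],(400,420));cv2.imwrite("pics/c5.png",c)
E
```

```text
[-0.59656232 -0.59529157 -3.07337125] [ 0.53563828 -0.31243002  0.26306332] [-5.76202372e-04  9.83776216e-01  1.79396792e-01 -9.02768477e-04] 40.066664814949036
```

View pics/c5.png

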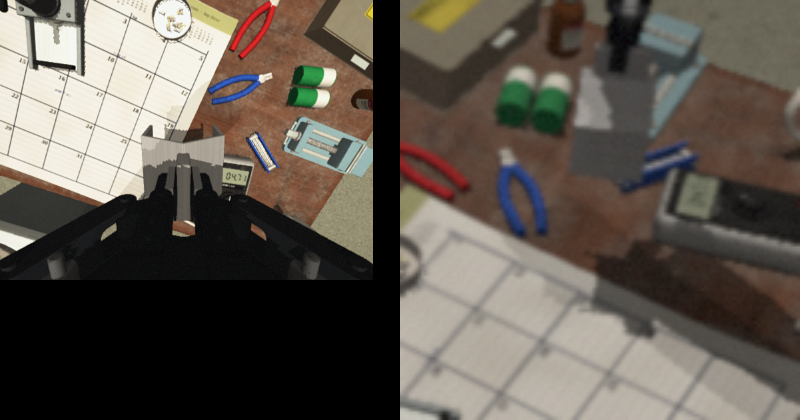

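The shield is held level and aligned (3.1 N), with its feet about 0.163 high, which clears the bar. Next I'll turn it and carry it above the bar.

Converted, -0.0237 m is -0.474, 0.0166 m is 0.332, 0.067 rad / 3.1416 = 0.0213.

Call:
advance(
  rows=[0,0,0,0.0213,0,0,0,0,0.0213,0,0.16,-0.234,0,0,0,0.332,-0.474,0,0,0,0.332,-0.474,0,0,0,0.332,-0.474,0,0,0,0.332,-0.474,0,0,0,0.332,-0.474,0,0,0,0.332,-0.474,0,0,0,0.332,-0.474,0,0,0,0.332,-0.474,0,0,0,0.332,-0.474,0,0,0,0.172,-0.24,0,0,0,0,0,0,0,0,0,0,0,0,0,0,0,0,0,0],
)

```text
t: 16.05
eef_pos: [0.6444, -0.0467, 0.2642]
tool_rot: [0.001, 0.994, 0.112, -0.0]
contact_force: [0.8, -0.0, -2.6]
gripper_width: 0.109
grasp_force: 40.0
```

```bash
python3 - <<'E'
from h import *
b=imaging.read_camera("wrist");a=imaging.read_camera("scene");s=imaging.read_camera("side")
cv2.imwrite("pics/sc6.png",a);cv2.imwrite("pics/sd6.png",s)
c=np.zeros((600,800,3),np.uint8);c[:600,:400]=cv2.resize(a[110:230,225:305],(400,600),interpolation=2);c[:600,400:]=cv2.resize(s[145:250,225:295],(400,600),interpolation=2);cv2.imwrite("pics/c6.png",c)
E
```

```text
(no output)
```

View pics/c6.png

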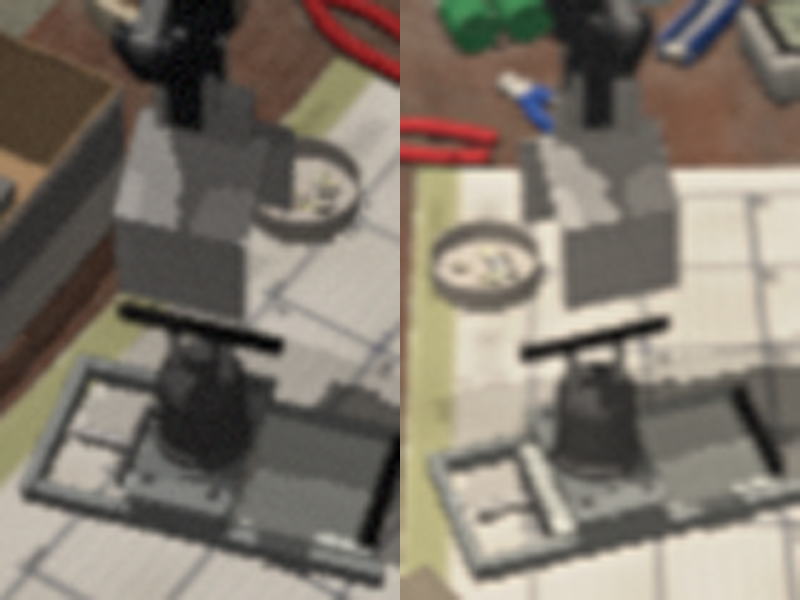

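The shield hangs level and parallel above the bar in both views. Near eave: scene (118,222)/(246,243), side (566,228)/(677,202). Bar ends: (122,312)/(280,346) and (526,352)/(664,324).

```bash
python3 - <<'E'
from h import *
A,B=cam("scene"),cam("side");u=np.array([np.cos(.227),np.sin(.227)]);S=np.array([.644,-.044])
pa=lambda p:(np.array(p)+.5)/5-.5+[225,110]
pb=lambda p:(np.array(p)-[400,0]+.5)/5.714-.5+[225,145]
for n,p,q in[("eaveL",(118,222),(566,228)),("eaveR",(246,243),(677,202)),("footL",(120,288),(568,306)),("footR",(243,317),(677,284)),("barL",(122,312),(526,352)),("barR",(280,346),(664,324))]:
    X=tri(A,pa(p),B,pb(q));d=X[:2]-S;print(n,X.round(4),"stand",(d@u).round(4),(d@[-u[1],u[0]]).round(4))
d=get_obs()["eef_pos"][:2]-S;print(d@u,d@[-u[1],u[0]])
E
```

```text
eaveL [ 0.6593 -0.0057  0.2114] stand 0.0236 0.0339
eaveR [ 0.6047 -0.0226  0.2112] stand -0.0334 0.0297
footL [ 0.6603 -0.0054  0.1657] stand 0.0245 0.034
footR [ 0.6051 -0.0206  0.1631] stand -0.0326 0.0315
barL [ 0.68   -0.0337  0.1117] stand 0.0374 0.0019
barR [ 0.607  -0.0579  0.1051] stand -0.0391 -0.0052
0.0001709808286067101 -0.0021610410537220574
```

Converted, 0.015 m is 0.3, -0.003 m is -0.06.

Call:
advance(
  rows=[0.06,-0.06,0,0,0,0,0,0.2,0,0,0,0,0.3,0,0,0,0,0.3,0,0,0,0,0.3,0,0,0,0,0.3,0,0,0,0,0.3,0,0,0,0,0.3,0,0,0,0,0.14,0,0,0,0,0.06,0,0,0,0,0.02,0,0,0,0,0,0,0,0,0,0,0,0],
)

```text
t: 17.5
eef_pos: [0.6477, -0.0408, 0.1543]
tool_rot: [0.0, 0.994, 0.113, 0.001]
contact_force: [-0.3, 0.3, -2.7]
gripper_width: 0.101
grasp_force: 39.9
```

```bash
python3 - <<'E'
from h import *
a=imaging.read_camera("scene");s=imaging.read_camera("side");print(get_obs()["contact_force"])
c=np.zeros((600,800,3),np.uint8);c[:600,:400]=cv2.resize(a[110:230,225:305],(400,600),interpolation=2);c[:600,400:]=cv2.resize(s[145:250,225:295],(400,600),interpolation=2);cv2.imwrite("pics/c7.png",c)
E
```

```text
[ 0.27614076  0.30448052 -2.04113674]
```

View pics/c7.png

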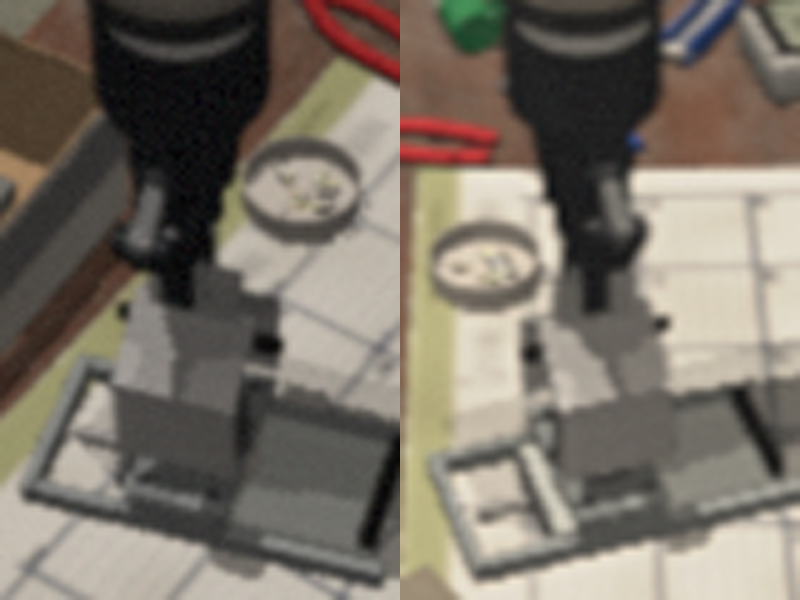

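The shield is astride, with the bar's ends sticking out on both sides and a flank visible on each side. Now a slow lowering.

Converted, 0.0015 m is 0.03, 0.001 m is 0.02.

Call:
advance(
  rows=[0,0.02,0.03,0,0,0,0,0.03,0,0,0,0,0.03,0,0,0,0,0.02,0,0,0,0,0.02,0,0,0,0,0.02,0,0,0,0,0.02,0,0,0,0,0.02,0,0,0,0,0,0,0,0,0,0,0,0],
)

```text
t: 18.6
eef_pos: [0.6477, -0.0422, 0.1445]
tool_rot: [0.0, 0.994, 0.113, 0.0]
contact_force: [-0.2, -1.7, 2.5]
gripper_width: 0.105
grasp_force: 40.6
```

Converted, -0.04 m is -0.8, -0.03 m is -0.6.

Call:
advance(
  rows=[0,0,0,0,0.15,0,0,0,0,0.2,0,0,0,0,0.3,0,0,0,0,0.4,0,0,0,0,0.4,0,0,-0.1,0,0.4,0,0,-0.2,0,0.4,0,0,-0.4,0,0.4,0,0,-0.6,0,0.4,0,0,-0.8,0,0.4,0,0,-0.8,0,0.4,0,0,-0.4,0,0.4,0,0,0,0,0.4,0,0,0,0,0.4],
)

```text
t: 20.0
eef_pos: [0.6474, -0.0418, 0.3097]
tool_rot: [0.0, 0.994, 0.113, 0.001]
contact_force: [-1.2, 0.2, -0.8]
gripper_width: 0.399
grasp_force: 0.0
```

```bash
python3 - <<'E'
from h import *
b=imaging.read_camera("wrist");a=imaging.read_camera("scene");s=imaging.read_camera("side");print(get_obs()["contact_force"])
c=np.zeros((600,800,3),np.uint8);c[:480,:320]=cv2.resize(a[110:230,225:305],(320,480),interpolation=2);c[:480,320:640]=cv2.resize(s[145:250,225:295],(320,480),interpolation=2)
c[:480,640:]=cv2.resize(b[60:300,235:315],(160,480));cv2.imwrite("pics/c8.png",c)
E
```

```text
[-0.07541677  0.49056914 -0.49485846]
```

View pics/c8.png

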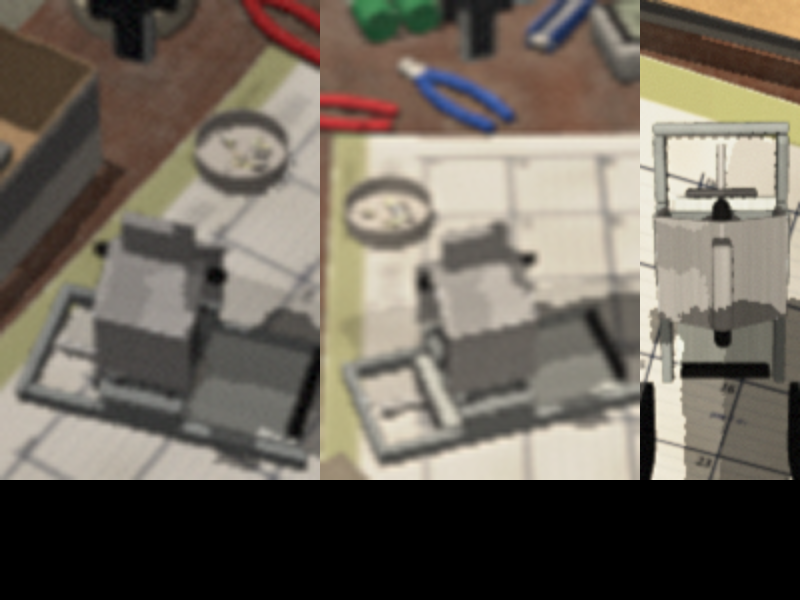

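Shield level and centred astride the bar, both bar ends showing, gripper clear. The slide nose is at the stop plate. One numeric check of the slide and the settle, with no picture.

```bash
python3 - <<'E'
from h import *
o=get_obs();b=imaging.read_camera("wrist");W=cam("wrist",o);u=np.array([np.cos(.227),np.sin(.227)]);S=np.array([.644,-.044])
g=b.max(2).astype(float)
for c in(262,268,285,292):
    r=235+int(np.argmin(np.diff(g[235:248,c])))+.5;d=plane(W,(c,r),.024)-S;print(r,d@u+.087,d@[-u[1],u[0]])
for p,z in[((255,241.5),.024),((299.5,241.5),.024),((247,250),.014),((309,249),.014),((276,120),0.1415),((276,168),.1415),((276,180),.1415),((276,225),.1415),]:
    d=plane(W,p,z)-S;print(p,d@u,d@[-u[1],u[0]])
E
```

```text
240.5 0.0014101143147294964 0.02171027147180993
240.5 0.0014013696617962562 0.013030662351802426
240.5 0.001376593008387772 -0.011561699235765981
240.5 0.0013663907982203322 -0.021688024098555414
(255, 241.5) -0.08712639538280025 0.031866848673951315
(299.5, 241.5) -0.08719133205714219 -0.03257040634823459
(247, 250) -0.10462573566725465 0.04482903001749525
(309, 249) -0.10310790990767815 -0.04787686079386155
(276, 120) 0.07847591153899444 0.0016388116211808572
(276, 168) 0.034394814199297206 0.0016563893152070595
(276, 180) 0.02276317962181096 0.0016610275235541191
(276, 225) -0.02325404414517198 0.0016793772636497072
```

Slide at about 0 to +1 mm, tab from -23 to +23 mm along the bar and about 1.7 mm off across it. Everything is within tolerance, so I'm handing in.

```bash
python3 -c "
from station import bot, imaging, hand_in, get_obs
print(hand_in())"
```

```text
the job is handed in; nothing more can be done
None
```

The job is handed in (no verdict was printed): by my last camera measurements the slide is home within about 1 mm and the shield hangs level and central on the bar, released, but I viewed 12 pictures against the limit of 10.

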